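# Clear the desk after cutting out labels

## Robot

A 6-joint arm with a two-finger parallel gripper is mounted at the origin on the work surface. World frame = base frame: x ahead of the robot, y to its left, z up, the work surface at z = 0. Lengths are in m, angles in rad, forces in N, time in s.
With the tool pointing down it reaches from about 0.25 to 0.775 m from the base axis. Payload 4 kg.
Tool frame: the origin (TCP) lies at the very end of the fingers, on their centre line; the grasp point (between the pads) lies 19 mm behind it (robot.tcp_to_grasp is the distance from the TCP to the grasp point, in m); z points along the fingers, y is the line along which they close (so a half turn about z gives the same grasp; the last joint's range is limited). The gripper opens to 94 mm and grips with 3 to 60 N. Pads are 16 mm wide; open, the fingers measure 119 mm over their backs; the gripper's body (75 mm by 177 mm) begins 78 mm behind the grasp point.
Start: joints at [1.138, 0.087, 1.371, -0, 1.684, -0.103], TCP at [0.178, 0.52, 0.206] pointing down, gripper open.
Joint ranges: [-3.1, 3.1], [-0.76, 2.03], [0.27, 2.55], [-1.08, 4.22], [0.17, 2.65], [-2.57, 2.57]. Speed limits (rad/s): [2.79, 2.79, 3.14, 3.14, 3.14, 3.14].

## Interface

Orientations are given as [roll, pitch, yaw] about the fixed x, y, z axes, in that order (R = Rz(yaw) Ry(pitch) Rx(roll)).
In Python, from bench import robot gives the robot as it stands.
- The arm moves only by the tool nudge_tcp, called by a JSON object that holds its "api" and its "payload". Schema: {"type":"object","properties":{"plan":{"type":"array","items":{"type":"object","properties":{"jaw":{"type":"number"},"x":{"type":"number"},"y":{"type":"number"},"z":{"type":"number"},"twist":{"type":"number"}},"additionalProperties":false,"required":["jaw"]},"minItems":1,"maxItems":20},"only":{"type":"string"},"quiet":{"type":"boolean"},"lines":{"type":"string"}},"required":["plan"],"additionalProperties":false}. plan is a list of rows, 1 to 20 of them, each an object with the fields jaw (the finger opening in m), x, y, z (the shift in m), twist (a turn about the tool's z in rad); a field left out counts as zero (the opening has to be given); each row shifts and turns the commanded pose from where the row before left it, along the tool's axes as they then stand; what a row does not reach is not made up. A row lasts 1/12 s, in which the tool goes at most 0.0417 m and 0.125 rad, less where a joint would pass 70% of its speed; a pose out of reach is approached as far as the arm can. The fingers move at their own pace and stop on an object; the grip force is fixed at half the most. Time passes only in rows, so rows that do not move let the fingers close. The tool returns the time, the measured TCP pose, the force, the opening and the grip force at its end. only (a regular expression) keeps the lines of the reply that match it, lines (a string "A,B") keeps lines A to B, and quiet returns only ok. Input that does not fit is refused with a message, and nothing moves.
- robot.get_obs(): the state, without advancing time (a new reading comes with each control period).
- robot.snapshot(name): name is "scene" or "top"; returns a dict with "color" (384x512x3 uint8, blue, green, red), "fx", "fy", "cx", "cy" (pixels), "extrinsics" (4x4, takes a point from world to camera coordinates). Camera axes: x right, y down, z forward; pixel columns grow to the right and rows downward; lengths in m; the calibration is good to about 2 mm. A picture is of the moment at which its call begins. There is no depth.
- robot.close_job(): hands the job in; it is judged then, once.
The state is a dict: "time": time; "joint_positions": joint angles; "qvel": joint speeds; "joint_torque": joint torques, N m; "tool_pos": TCP position; "ee_rot": TCP orientation; "wrist_force": force on the tool from outside, world axes, zero at the start; "wrist_torque": the same for the moment, N m; "width": finger opening in m; "finger_force": force on a finger pad.
Only numpy, scipy, OpenCV 4.12 (cv2) and the standard library are available. Lean on these libraries where they do the work, as an engineer would, in place of code of your own. Each camera call takes 0.05 s, during which the arm holds its last target. There are 200 camera calls.

## Task

The cutting-out is done, so put the desk in order. First, before anything is put away, slide the trimmer's cutter head fully home against its black parking housing so that the blade is safe, and leave it there. Then stand every marker and glue stick, cap up, in the hole of the wooden caddy that it fits closely (not a wider one), right down to the bottom, and thread both rolls of tape onto the post of the tape stand so that they lie flat one on the other, without shifting the mug or the stapler.

Things in the scene. Friction and masses are not known exactly. Their poses are not given: they have to be found in the camera images.
- stick18: slim marker: plain straight round stick, white barrel and black cap, 18 mm in diameter (its only mark of size) and 104 mm tall, standing upright on the desk cap up at the start; origin at the centre of its foot, z up along it. Grip it by the upper part. It topples if knocked. May be absent.
- stick22: small glue stick: plain straight round stick, white barrel and black cap, 22 mm in diameter (its only mark of size) and 90 mm tall, standing upright on the desk cap up at the start; origin at the centre of its foot, z up along it. Grip it by the upper part. It topples if knocked. May be absent.
- stick26: medium glue stick: plain straight round stick, white barrel and black cap, 26 mm in diameter (its only mark of size) and 100 mm tall, standing upright on the desk cap up at the start; origin at the centre of its foot, z up along it. Grip it by the upper part. It topples if knocked. May be absent.
- stick30: large glue stick: plain straight round stick, white barrel and black cap, 30 mm in diameter (its only mark of size) and 112 mm tall, standing upright on the desk cap up at the start; origin at the centre of its foot, z up along it. Grip it by the upper part. It topples if knocked. May be absent.
- stick34: jumbo marker: plain straight round stick, white barrel and black cap, 34 mm in diameter (its only mark of size) and 120 mm tall, standing upright on the desk cap up at the start; origin at the centre of its foot, z up along it. Grip it by the upper part. It topples if knocked. May be absent.
- caddy_hole0 (a point): centre of the mouth (level with the block's top, 50 mm above the desk) of one of the caddy's holes; this hole is 20.5 mm wide and 40 mm deep, with a flat floor; z up, x and y as the caddy's (x across the row, y along it). The holes stand in one row 50 mm apart, from the narrowest (hole0) to the widest (hole4).
- caddy_hole1 (a point): centre of the mouth (level with the block's top, 50 mm above the desk) of one of the caddy's holes; this hole is 24.5 mm wide and 40 mm deep, with a flat floor; z up, x and y as the caddy's (x across the row, y along it). The holes stand in one row 50 mm apart, from the narrowest (hole0) to the widest (hole4).
- caddy_hole2 (a point): centre of the mouth (level with the block's top, 50 mm above the desk) of one of the caddy's holes; this hole is 28.5 mm wide and 40 mm deep, with a flat floor; z up, x and y as the caddy's (x across the row, y along it). The holes stand in one row 50 mm apart, from the narrowest (hole0) to the widest (hole4).
- caddy_hole3 (a point): centre of the mouth (level with the block's top, 50 mm above the desk) of one of the caddy's holes; this hole is 32.5 mm wide and 40 mm deep, with a flat floor; z up, x and y as the caddy's (x across the row, y along it). The holes stand in one row 50 mm apart, from the narrowest (hole0) to the widest (hole4).
- caddy_hole4 (a point): centre of the mouth (level with the block's top, 50 mm above the desk) of one of the caddy's holes; this hole is 36.5 mm wide and 40 mm deep, with a flat floor; z up, x and y as the caddy's (x across the row, y along it). The holes stand in one row 50 mm apart, from the narrowest (hole0) to the widest (hole4).
- caddy: fixed wooden desk caddy, a block 62 mm (x) by 262 mm (y) by 50 mm high with five graded round holes along its y axis, the widest at its +y end; origin at the centre of its underside
- roll_a: roll of whitish office tape lying flat: a ring 54 mm outside, 26 mm inside diameter, 19 mm wide (high); origin on its axis at the underside as built, z along its axis. Either face may be up in the end. The two rolls are alike.
- roll_b: roll of whitish office tape lying flat: a ring 54 mm outside, 26 mm inside diameter, 19 mm wide (high); origin on its axis at the underside as built, z along its axis. Either face may be up in the end. The two rolls are alike.
- post_foot (a point): foot of the tape stand's upright wooden post (fixed, 20 mm in diameter, its top 7 mm tapering to 12 mm), on the axis, on top of the stand's round dark base plate (84 mm in diameter, 10 mm thick), where the first roll comes to rest; z up
- post_top (a point): centre of the top end of that post, 55 mm above post_foot (65 mm above the desk)
- cutter (a joint): position of the trimmer's cutter head along its rail, m: 0 = parked, hard against the black parking housing at the far (+x) end of the rail; grows towards the plain aluminium end cap (0.19 at most). It stays where it is left and slides with about 2 N of friction (and 4 N per m/s of damping).
- cutter_grip (a point): centre of the top of the cutter head's raised white grip, about 64 mm above the desk; the grip is 44 mm long along the rail (x of this point), 24 mm wide across it (y) and 22 mm high, above a head 56 mm by 36 mm. To park it the grip moves towards +x of this point.
- trimmer: sliding paper trimmer, fixed: grey board 320 mm (x) by 136 mm (y), 12 mm thick, a low aluminium rail along it 30 mm to the -y side of its middle; origin at the centre of its underside. The black parking housing (52 by 44 mm, its top 48 mm above the desk) is at the +x end of the rail, the small end cap at the other.
- mug: white mug, 82 mm across, 95 mm tall; bystander; origin at the centre of its foot
- stapler: black desk stapler, 130 mm long, 50 mm high; bystander; origin at the centre of its underside

How it is judged:
On the way, in this order (a step that is already met when the one before it is completed fails the run):
1. the cutter head is parked (within 5 mm of the housing) while no stick is in its hole and no roll on the post yet (value of joint cutter below 0.005 m and not (horizontal distance between stick18 and caddy_hole0 below 0.006 m and z of stick18 in the frame of caddy_hole0 below -0.034 m and angle between stick18's own z axis and vertical below 0.15 rad) and not (horizontal distance between stick22 and caddy_hole1 below 0.006 m and z of stick22 in the frame of caddy_hole1 below -0.034 m and angle between stick22's own z axis and vertical below 0.15 rad) and not (horizontal distance between stick26 and caddy_hole2 below 0.006 m and z of stick26 in the frame of caddy_hole2 below -0.034 m and angle between stick26's own z axis and vertical below 0.15 rad) and not (horizontal distance between stick30 and caddy_hole3 below 0.006 m and z of stick30 in the frame of caddy_hole3 below -0.034 m and angle between stick30's own z axis and vertical below 0.15 rad) and not (horizontal distance between stick34 and caddy_hole4 below 0.006 m and z of stick34 in the frame of caddy_hole4 below -0.034 m and angle between stick34's own z axis and vertical below 0.15 rad) and not (horizontal distance between roll_a and post_foot below 0.008 m and height (world z) of roll_a below 0.053 m and angle between the z axis of roll_a and the z axis of post_foot, either way round below 0.15 rad) and not (horizontal distance between roll_b and post_foot below 0.008 m and height (world z) of roll_b below 0.053 m and angle between the z axis of roll_b and the z axis of post_foot, either way round below 0.15 rad)), for 0.2 s.
2. every stick is in its hole and both rolls are on the post (horizontal distance between stick18 and caddy_hole0 below 0.006 m and z of stick18 in the frame of caddy_hole0 below -0.034 m and angle between each of stick18, stick22, stick26, stick30, stick34's own z axis and vertical below 0.15 rad and horizontal distance between stick22 and caddy_hole1 below 0.006 m and z of stick22 in the frame of caddy_hole1 below -0.034 m and horizontal distance between stick26 and caddy_hole2 below 0.006 m and z of stick26 in the frame of caddy_hole2 below -0.034 m and horizontal distance between stick30 and caddy_hole3 below 0.006 m and z of stick30 in the frame of caddy_hole3 below -0.034 m and horizontal distance between stick34 and caddy_hole4 below 0.006 m and z of stick34 in the frame of caddy_hole4 below -0.034 m and horizontal distance between each of roll_a, roll_b and post_foot below 0.008 m and height (world z) of each of roll_a, roll_b below 0.053 m and angle between the z axis of each of roll_a, roll_b and the z axis of post_foot, either way round below 0.15 rad), for 0.2 s.
At the end, for the whole second after the job is handed in: cutter within 5 mm of parked; every stick present cap up (0.15 rad) in the hole of its own size, foot within 6 mm of its axis and 34 mm or more below the mouth; both rolls round the post, within 8 mm of its axis, flat (0.15 rad), undersides under 53 mm above the desk; all at rest (all of step 2 and value of joint cutter below 0.005 m and linear speed of each of stick18, stick22, stick26, stick30, stick34, roll_a, roll_b below 0.02 m/s); the robot touches nothing.
It fails at once if the mug is shifted more than 30 mm or tipped (distance of mug from where it was at the start of the episode above 0.03 m or angle between mug's own z axis and vertical above 0.35 rad).
It fails at once if the stapler is shifted more than 30 mm or tipped (distance of stapler from where it was at the start of the episode above 0.03 m or angle between stapler's own z axis and vertical above 0.35 rad).
Of stick18, stick22, stick26, stick30, stick34 only 3 to 5 are there at a start; the rules pass over those that are not, and their reading is None.
At some moment in a run one of roll_a, roll_b may be knocked a few centimetres aside while the robot is not near it.
It also fails if it takes over 210 s, if anything falls off the work surface, if the arm or the gripper's body presses on something with over 40 N, if the wrist force passes 120 N, or if a joint passes its speed limit or range.

## Working session

There is one attempt and no reset: what is moved stays moved. The work goes in short steps, Python scripts to look and compute and a tool call to move; the robot and the scene stay as the last step left them, time stands still between calls to the robot, and variables do not carry over. Pictures are saved under pics/ and viewed, at most 14 in all, crops included, and the job is handed in when it is done.

```bash
ls; mkdir -p pics
```

Create h.py:
```python
import numpy as np,cv2
from bench import robot
def snap(n,f):
    s=robot.snapshot(n); cv2.imwrite('pics/'+f,s['color']); return s
def ray(s,u,v,z):
    E=np.array(s['extrinsics']);R=E[:3,:3];t=E[:3,3]
    d=R.T@np.array([(u-s['cx'])/s['fx'],(v-s['cy'])/s['fy'],1]);c=-R.T@t
    return c+d*(z-c[2])/d[2]
def proj(s,p):
    E=np.array(s['extrinsics']);q=E[:3,:3]@np.array(p)+E[:3,3]
    return np.array([s['fx']*q[0]/q[2]+s['cx'],s['fy']*q[1]/q[2]+s['cy']])
```

Run:
```python
from h import *
import pickle
d={}
for n in('top','scene'):
    s=snap(n,n+'0.png');d[n]=s
    E=np.array(s['extrinsics']);print(n,-E[:3,:3].T@E[:3,3],s['fx'],E[:3,:3].round(2).tolist())
    cv2.imwrite('pics/'+n+'0b.png',cv2.resize(s['color'],(800,600),interpolation=cv2.INTER_CUBIC))
pickle.dump(d,open('s0.pkl','wb'))
o=robot.get_obs();print(o['tool_pos'],o['ee_rot'],o['time'])
```

```text
bench.py
pics
top [ 0.53510419 -0.06500194  1.40563129] 415.70931117567295 [[-0.01, -1.0, -0.02], [-1.0, 0.01, -0.05], [0.05, 0.02, -1.0]]
scene [1.56190768 0.00572754 0.81705354] 498.9522430649771 [[-0.04, 1.0, -0.0], [0.61, 0.02, -0.79], [-0.79, -0.04, -0.61]]
[0.17790453 0.51990555 0.20440545] [-3.13958457e+00 -1.92612558e-04  2.81182036e+00] 0.1
```

View pics/top0b.png

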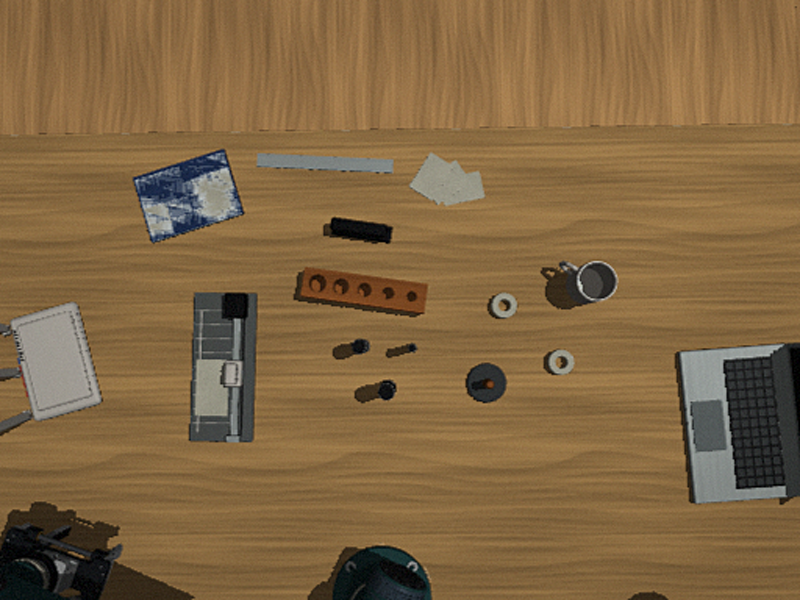

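View pics/scene0b.png

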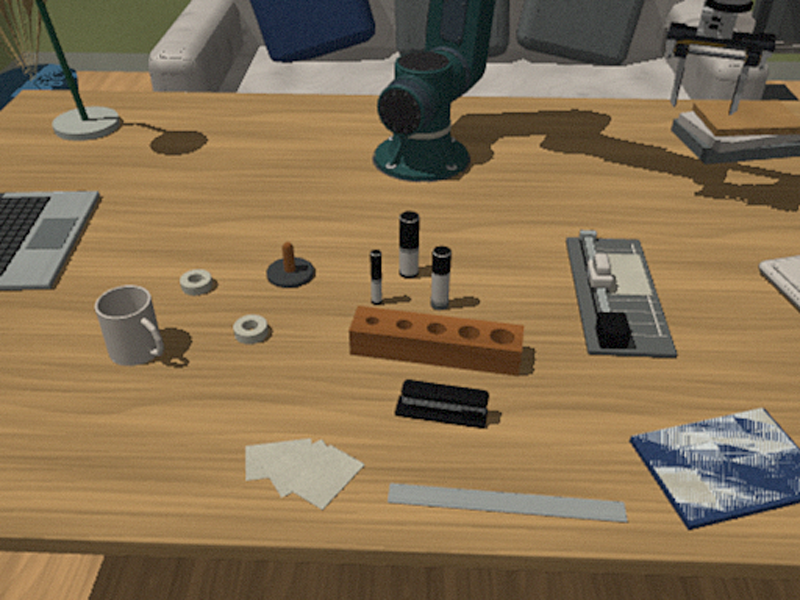

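Top view (800 px scale): the trimmer is at the left, with the cutter grip at (231,374) and the housing at (235,305). The caddy runs (298,285)–(427,300), with its wide end on the left. The three sticks are at (360,346), (411,348) and (387,390), the rolls at (503,306) and (560,362), and the stand at (487,384). I'll take closer crops to measure from.

Run:
```python
import cv2
a=cv2.imread('pics/top0.png');b=cv2.imread('pics/scene0.png')
cv2.imwrite('pics/c1.png',cv2.resize(a[134:264,185:405],None,fx=3.6,fy=3.6,interpolation=cv2.INTER_CUBIC))
cv2.imwrite('pics/c2.png',cv2.resize(b[130:240,220:340],None,fx=5.4,fy=5.4,interpolation=cv2.INTER_CUBIC))
cv2.imwrite('pics/c3.png',cv2.resize(a[182:286,116:168],None,fx=5.6,fy=5.6,interpolation=cv2.INTER_CUBIC))
```

```text
(no output)
```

View pics/c1.png

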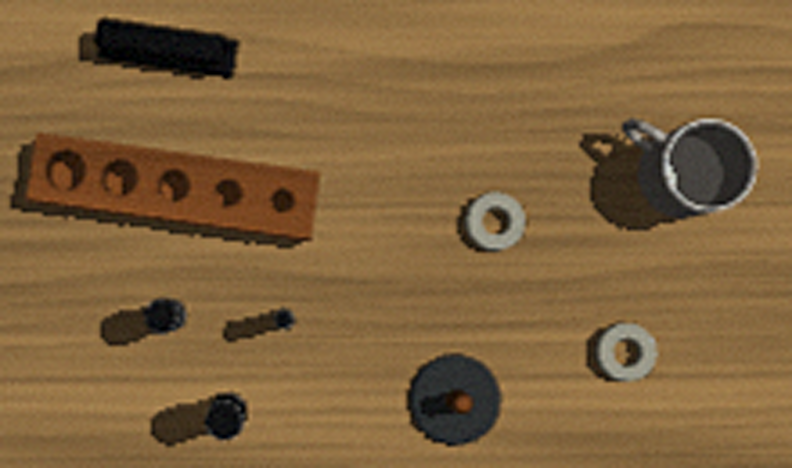

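View pics/c2.png

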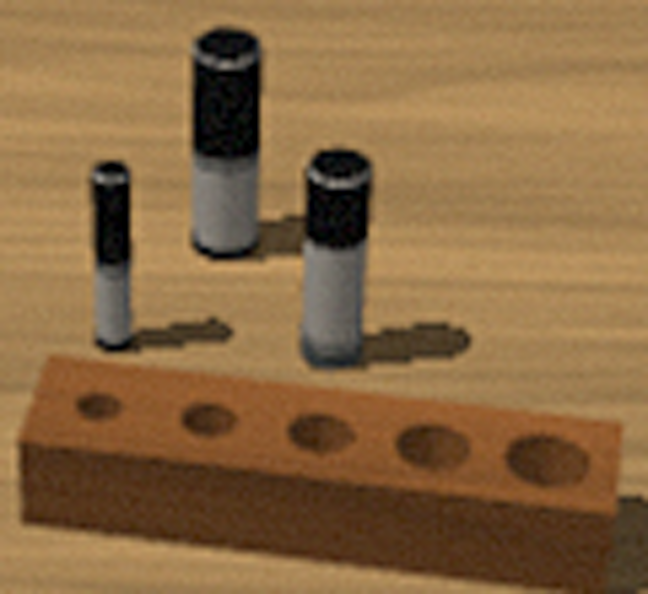

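View pics/c3.png

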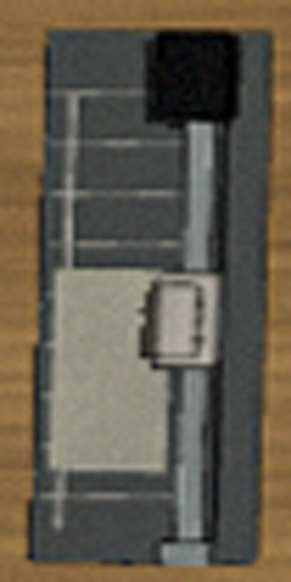

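The crops show three sticks: slim on the left of the scene crop, B at (339,165) and C at (227,45). All five hole mouths, the post and both rolls are clear. Next I'll triangulate and check these.

Create m.py:
```python
from h import *
import pickle
d=pickle.load(open('s0.pkl','rb'));T,S=d['top'],d['scene']
ct=lambda u,v:((u+.5)/3.6+185-.5,(v+.5)/3.6+134-.5)
cs=lambda u,v:((u+.5)/5.4+220-.5,(v+.5)/5.4+130-.5)
c3=lambda u,v:((u+.5)/5.6+116-.5,(v+.5)/5.6+182-.5)
def tri(a,b):
    A=[];y=[]
    for s,p in((T,a),(S,b)):
        c=ray(s,*p,0);q=ray(s,*p,.2)-c;q/=np.linalg.norm(q);M=np.eye(3)-np.outer(q,q);A.append(M);y.append(M@c)
    return np.linalg.lstsq(np.vstack(A),np.hstack(y),rcond=None)[0]
```

Run:
```python
from m import *
np.set_printoptions(precision=4,suppress=True)
for n,a,b,w,bot in(('slim',(285,319),(111,169),40,(113,342)),('B',(164,313),(339,165),66,(333,352)),('C',(227,415),(227,45),69,(226,243))):
    p=tri(ct(*a),cs(*b)); E=np.array(S['extrinsics']);z=(E[:3,:3]@p+E[:3,3])[2]
    print(n,'top',p,'diam~',w/5.4/S['fx']*z,'topcam at h',[ray(T,*ct(*a),h)[:2] for h in(.1,.12)],'scene h',[ray(S,*cs(*b),h)[:2] for h in(.1,.12)],'foot',ray(S,*cs(*bot),0)[:2])
H=[(284,201),(229,193),(174,185),(120,178),(66,170)]
HS=[(99,405),(209,420),(322,434),(433,447),(547,461)]
for a,b in zip(H,HS): print('hole T',ray(T,*ct(*a),.05)[:2],'S',ray(S,*cs(*b),.05)[:2])
for a in((495,222),(627,352)): print('roll',ray(T,*ct(*a),.019)[:2])
print('base',ray(T,*ct(456,399),.01)[:2],'posttop',ray(T,*ct(463,402),.065)[:2])
f=lambda p:(p[0]/1.5625-.18,p[1]/1.5625-.18)
print('S: base',ray(S,*f((290,272)),.01)[:2],'posttop',ray(S,*f((289,244)),.065)[:2],'rolls',[ray(S,*f(q),.019)[:2] for q in((252,326),(196,280))])
print('grip',ray(T,*c3(180,319),.064),'S',ray(S,*f((598,263)),.064),'head N edge',ray(T,*c3(190,271),.042),'S edge',ray(T,*c3(190,367),.042))
print('housing near',ray(T,*c3(200,121),.048),'mug',ray(T,*ct(710,165),.095),'stapler',ray(T,*ct(167,47),.05))
print('rail',ray(T,*c3(201,160),.03),ray(T,*c3(189,520),.03))
print('board corners',[ray(T,*c3(*q),.012)[:2] for q in((47,30),(272,33),(258,562),(28,558))])
```

```text
slim top [ 0.5231 -0.0692  0.1004] diam~ 0.018732272517952047 topcam at h [array([ 0.5231, -0.0696]), array([ 0.5233, -0.0695])] scene h [array([ 0.5224, -0.0688]), array([ 0.5514, -0.0667])] foot [ 0.5265 -0.0692]
B top [0.5292 0.0363 0.1097] diam~ 0.030557590005375175 topcam at h [array([0.5292, 0.0358]), array([0.5293, 0.0343])] scene h [array([0.515 , 0.0379]), array([0.5442, 0.037 ])] foot [0.5301 0.0385]
C top [ 0.4417 -0.018   0.119 ] diam~ 0.03361743539190264 topcam at h [array([ 0.4404, -0.0185]), array([ 0.4418, -0.0192])] scene h [array([ 0.4111, -0.0174]), array([ 0.4432, -0.0167])] foot [ 0.442  -0.0161]
hole T [ 0.6295 -0.0699] S [ 0.6355 -0.0682]
hole T [ 0.6373 -0.0201] S [ 0.644  -0.0187]
hole T [0.6451 0.0299] S [0.6517 0.0314]
hole T [0.652  0.0791] S [0.6586 0.0799]
hole T [0.6599 0.1284] S [0.666  0.1292]
roll [ 0.6103 -0.2649]
roll [ 0.4895 -0.3837]
base [ 0.4471 -0.2274] posttop [ 0.4479 -0.2272]
S: base [ 0.4607 -0.2248] posttop [ 0.4543 -0.2228] rolls [array([ 0.6208, -0.2613]), array([ 0.5025, -0.3802])]
grip [0.4733 0.3059 0.064 ] S [0.489  0.2996 0.064 ] head N edge [0.5003 0.3062 0.042 ] S edge [0.4442 0.3059 0.042 ]
housing near [0.5882 0.2991 0.048 ] mug [ 0.6542 -0.4419  0.095 ] stapler [0.7718 0.0356 0.05  ]
rail [0.5657 0.3032 0.03  ] [0.3538 0.3093 0.03  ]
board corners [array([0.6455, 0.4021]), array([0.6423, 0.2654]), array([0.3264, 0.2727]), array([0.3295, 0.4108])]
```

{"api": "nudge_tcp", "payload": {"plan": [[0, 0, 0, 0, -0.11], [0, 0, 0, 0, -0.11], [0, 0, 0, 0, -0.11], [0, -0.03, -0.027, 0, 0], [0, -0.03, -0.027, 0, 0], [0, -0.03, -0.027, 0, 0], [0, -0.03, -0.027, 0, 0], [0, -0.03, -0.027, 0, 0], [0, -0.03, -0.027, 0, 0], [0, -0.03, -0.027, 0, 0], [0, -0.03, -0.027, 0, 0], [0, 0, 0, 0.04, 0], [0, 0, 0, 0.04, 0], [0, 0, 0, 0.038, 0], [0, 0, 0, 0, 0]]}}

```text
refused: plan[0]: [0, 0, 0, 0, -0.11] is not of type 'object' (schema: type "object"). Nothing was moved.
```

I used the wrong layout. The manual says a list of objects with named fields; once more.

{"api": "nudge_tcp", "payload": {"plan": [{"jaw": 0, "twist": -0.11}, {"jaw": 0, "twist": -0.11}, {"jaw": 0, "twist": -0.11}, {"jaw": 0, "x": -0.03, "y": -0.027}, {"jaw": 0, "x": -0.03, "y": -0.027}, {"jaw": 0, "x": -0.03, "y": -0.027}, {"jaw": 0, "x": -0.03, "y": -0.027}, {"jaw": 0, "x": -0.03, "y": -0.027}, {"jaw": 0, "x": -0.03, "y": -0.027}, {"jaw": 0, "x": -0.03, "y": -0.027}, {"jaw": 0, "x": -0.03, "y": -0.027}, {"jaw": 0, "z": 0.04}, {"jaw": 0, "z": 0.04}, {"jaw": 0, "z": 0.038}, {"jaw": 0}]}}

```text
time: 1.35
tool_pos: [0.4121, 0.3003, 0.0776]
ee_rot: [-3.132, -0.017, 3.141]
wrist_force: [-2.0, -0.8, -0.8]
width: 0.0007
finger_force: 0.0
```

```bash
python3 -c "
from bench import robot
print(robot.get_obs()['joint_positions'])"
```

```text
[ 5.18486540e-01  7.48916212e-02  1.64150790e+00  3.17082697e-05
  1.44452516e+00 -1.05144888e+00]
```

Create cad.py:
```python
from m import *
import sys
# caddy top face from top picture: bright orange
im=cv2.resize(T['color'],None,fx=6,fy=6,interpolation=cv2.INTER_CUBIC)
im=cv2.GaussianBlur(im,(7,7),0).astype(int)
b,g,r=[im[...,i] for i in range(3)]
m=((r-b>70)&(r>110)&(r>1.7*g)).astype(np.uint8)
m[:, :185*6]=0;m[:,290*6:]=0;m[:165*6]=0;m[205*6:]=0
m=cv2.morphologyEx(m,cv2.MORPH_CLOSE,np.ones((9,9)))
c=max(cv2.findContours(m,0,1)[0],key=cv2.contourArea);h=cv2.minAreaRect(c)
P=[ray(T,(u+.5)/6-.5,(v+.5)/6-.5,.05)[:2] for u,v in cv2.boxPoints(h)]
P=np.array(P);print(P,np.linalg.norm(P-np.roll(P,1,0),axis=1),'centre',P.mean(0))
print(np.median([ (r/g)[int(180*6),int(220*6)]]), im[180*6,230*6])
```

```bash
python3 cad.py
```

```text
[[ 0.6340456   0.16369205]
 [ 0.69308501  0.15549248]
 [ 0.65477233 -0.10108482]
 [ 0.59614525 -0.09235981]] [0.25884163 0.05960608 0.259422   0.05927275] centre [0.64451205 0.03143497]
1.6538461538461537 [ 30  64 113]cad.py:13: RuntimeWarning: divide by zero encountered in divide
  print(np.median([ (r/g)[int(180*6),int(220*6)]]), im[180*6,230*6])
cad.py:13: RuntimeWarning: invalid value encountered in divide
  print(np.median([ (r/g)[int(180*6),int(220*6)]]), im[180*6,230*6])
```

{"api": "nudge_tcp", "payload": {"plan": [{"jaw": 0, "y": -0.004, "z": 0.028}, {"jaw": 0}, {"jaw": 0, "x": -0.01}, {"jaw": 0, "x": -0.01}, {"jaw": 0, "x": -0.012}, {"jaw": 0, "x": -0.012}, {"jaw": 0, "x": -0.012}, {"jaw": 0, "x": -0.012}, {"jaw": 0, "x": -0.012}, {"jaw": 0, "x": -0.01}, {"jaw": 0}, {"jaw": 0}]}}

```text
time: 2.35
tool_pos: [0.5098, 0.3006, 0.06]
ee_rot: [3.141, 0.002, 3.141]
wrist_force: [0.2, 0.1, 0.2]
width: 0.0001
finger_force: 0.0
```

Run:
```python
from h import *
s=snap('scene','s1.png');cv2.imwrite('pics/s1c.png',cv2.resize(s['color'][130:240,350:450],None,fx=5,fy=5,interpolation=cv2.INTER_CUBIC))
```

```text
(no output)
```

View pics/s1c.png

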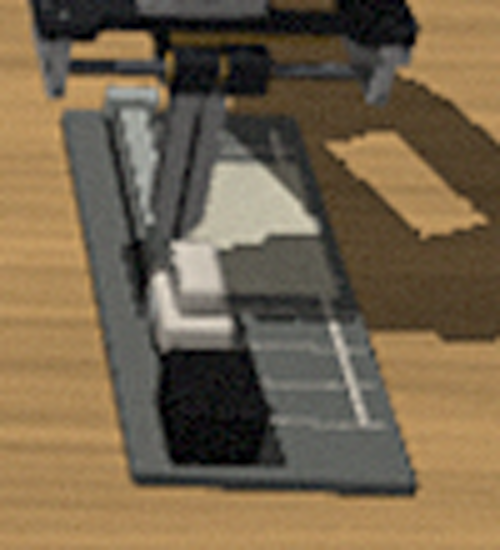

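The cutter head (crop 190,320) now nearly touches the black housing, and the fingers are behind the grip. I'll push on gently until it stalls.

{"api": "nudge_tcp", "payload": {"plan": [{"jaw": 0, "z": 0.008}, {"jaw": 0, "x": -0.006}, {"jaw": 0, "x": -0.006}, {"jaw": 0, "x": -0.005}, {"jaw": 0, "x": -0.003}, {"jaw": 0}, {"jaw": 0}]}}

```text
time: 2.98
tool_pos: [0.5286, 0.3004, 0.0515]
ee_rot: [3.141, 0.0, 3.142]
wrist_force: [-0.2, -0.4, -1.4]
width: 0.0005
finger_force: 0.5
```

{"api": "nudge_tcp", "payload": {"plan": [{"jaw": 0, "x": -0.004}, {"jaw": 0}, {"jaw": 0}]}}

```text
time: 3.23
tool_pos: [0.5313, 0.3004, 0.0516]
ee_rot: [-3.141, -0.002, -3.141]
wrist_force: [-5.3, -0.9, 0.7]
width: 0.0006
finger_force: 2.5
```

{"api": "nudge_tcp", "payload": {"plan": [{"jaw": 0, "x": -0.004}, {"jaw": 0}, {"jaw": 0}]}}

```text
time: 3.48
tool_pos: [0.5315, 0.3004, 0.0516]
ee_rot: [-3.14, -0.01, -3.141]
wrist_force: [-13.4, -1.3, 6.3]
width: 0.0003
finger_force: 7.0
```

{"api": "nudge_tcp", "payload": {"plan": [{"jaw": 0, "x": 0.032}, {"jaw": 0, "z": -0.037}, {"jaw": 0, "z": -0.037}, {"jaw": 0, "z": -0.037}, {"jaw": 0, "z": -0.037}, {"jaw": 0.094, "x": 0.008, "y": -0.04}, {"jaw": 0.094, "x": 0.008, "y": -0.04}, {"jaw": 0.094, "x": 0.008, "y": -0.04}, {"jaw": 0.094, "x": 0.008, "y": -0.04}, {"jaw": 0.094, "x": 0.008, "y": -0.04}, {"jaw": 0.094, "x": 0.008, "y": -0.04}, {"jaw": 0.094, "x": 0.008, "y": -0.04}, {"jaw": 0.094, "x": 0.008, "y": -0.038}, {"jaw": 0.094}, {"jaw": 0.094}, {"jaw": 0.094}]}}

```text
time: 4.82
tool_pos: [0.4412, -0.0176, 0.2003]
ee_rot: [-3.142, 0.003, 3.141]
wrist_force: [0.3, 0.2, -0.5]
width: 0.0704
finger_force: 0.0
```

{"api": "nudge_tcp", "payload": {"plan": [{"jaw": 0.094}, {"jaw": 0.094}, {"jaw": 0.094, "z": 0.035}, {"jaw": 0.094, "z": 0.035}, {"jaw": 0.094, "z": 0.035}, {"jaw": 0.094, "z": 0.035}, {"jaw": 0.094}, {"jaw": 0.06}, {"jaw": 0.03}, {"jaw": 0.03}, {"jaw": 0.03}, {"jaw": 0.03}, {"jaw": 0.03}, {"jaw": 0.03}]}}

```text
time: 5.98
tool_pos: [0.4408, -0.0177, 0.0603]
ee_rot: [-3.141, 0.002, -3.142]
wrist_force: [0.3, -0.1, -0.1]
width: 0.0502
finger_force: 0.0
```

{"api": "nudge_tcp", "payload": {"plan": [{"jaw": 0.02}, {"jaw": 0.02}, {"jaw": 0.02}, {"jaw": 0.02}, {"jaw": 0.02}, {"jaw": 0.02}]}}

```text
time: 6.48
tool_pos: [0.4402, -0.0176, 0.0595]
ee_rot: [3.142, -0.0, -3.141]
wrist_force: [-0.8, -0.2, 1.3]
width: 0.0336
finger_force: 30.0
```

{"api": "nudge_tcp", "payload": {"plan": [{"jaw": 0.06}, {"jaw": 0.06}, {"jaw": 0.06}, {"jaw": 0.06}, {"jaw": 0.06}, {"jaw": 0.06, "twist": 0.12}, {"jaw": 0.06, "twist": 0.12}, {"jaw": 0.06, "twist": 0.12}, {"jaw": 0.06, "twist": 0.12}, {"jaw": 0.06, "twist": 0.12}, {"jaw": 0.06, "twist": 0.12}, {"jaw": 0.06, "twist": 0.12}, {"jaw": 0.06, "twist": 0.12}, {"jaw": 0.06, "twist": 0.12}, {"jaw": 0.06, "twist": 0.12}, {"jaw": 0.06, "twist": 0.12}, {"jaw": 0.06, "twist": 0.12}, {"jaw": 0.06, "twist": 0.13}, {"jaw": 0.06}]}}

```text
time: 8.07
tool_pos: [0.4403, -0.0175, 0.0594]
ee_rot: [3.142, -0.0, 1.575]
wrist_force: [0.0, 0.5, -0.2]
width: 0.0601
finger_force: 0.0
```

{"api": "nudge_tcp", "payload": {"plan": [{"jaw": 0.02}, {"jaw": 0.02}, {"jaw": 0.02}, {"jaw": 0.02}, {"jaw": 0.02}, {"jaw": 0.02}, {"jaw": 0.02}, {"jaw": 0.02}]}}

```text
time: 8.73
tool_pos: [0.4402, -0.0176, 0.0595]
ee_rot: [-3.142, -0.0, 1.577]
wrist_force: [-0.8, 0.7, 0.1]
width: 0.0336
finger_force: 30.0
```

Create foot.py:
```python
from m import *
# vertical axis of a stick in scene: subpixel barrel centre at height z, front foot edge
def prof(s,x,y,r,z=.03):
    u,v=proj(s,(x,y,z)); g=cv2.cvtColor(s['color'],cv2.COLOR_BGR2HSV)[...,1].astype(np.float32)
    uu=np.arange(u-9,u+9,.1);row=cv2.remap(g,uu.astype(np.float32)[None],np.full((1,len(uu)),v,np.float32),1)[0]
    w=row<(row.min()+row.max())/2; idx=uu[w]; c=(idx[0]+idx[-1])/2
    uf,vf=proj(s,(x+r,y,0)); vv=np.arange(vf-14,vf+8,.1);col=cv2.remap(g,np.full((len(vv),1),c,np.float32),vv.astype(np.float32)[:,None],1)[:,0]
    return (u,c,idx[-1]-idx[0]),(vf,col[::10].astype(int).tolist(),vv[0])
```

Run:
```python
from foot import *
s=snap('scene','s2.png');pickle.dump(s,open('s2.pkl','wb'))
x,y=robot.get_obs()['tool_pos'][:2]
print(prof(S,x,y,.017));print(prof(s,x,y,.017))
print('mm/px',1000/ (proj(s,(x,y+.5,0))[0]-proj(s,(x,y-.5,0))[0]), 10/(proj(s,(x+.01,y,0))[1]-proj(s,(x,y,0))[1]))
```

```text
((np.float64(261.02781236728407), np.float64(261.0778123672835), np.float64(11.699999999999307)), (np.float64(177.83038279891977), [23, 25, 23, 25, 32, 24, 23, 23, 19, 22, 24, 19, 28, 13, 105, 125, 127, 122, 123, 122, 124, 128], np.float64(163.83038279891977)))
((np.float64(261.02781236728407), np.float64(260.82781236728357), np.float64(11.59999999999934)), (np.float64(177.83038279891977), [27, 21, 28, 25, 23, 25, 27, 32, 27, 26, 26, 24, 22, 99, 74, 119, 128, 123, 123, 124, 126, 120], np.float64(163.83038279891977)))
mm/px 2.7798049587179583 4.695599722749172
```

Run:
```python
from m import *
np.set_printoptions(precision=4,suppress=True)
for nm,s,cr,seeds in(('T',T,ct,[(284,201),(229,193),(174,185),(120,178),(66,170)]),('S',S,cs,[(99,405),(209,420),(322,434),(433,447),(547,461)])):
    k=8;g=s['color'][...,2].astype(np.float32)
    out=[]
    for i,p in enumerate(seeds):
        u,v=cr(*p);n=12
        X,Y=np.meshgrid(np.arange(-n,n,1/k),np.arange(-n,n,1/k))
        P=cv2.remap(g,(u+X).astype(np.float32),(v+Y).astype(np.float32),cv2.INTER_CUBIC);P=cv2.GaussianBlur(P,(0,0),3)
        # face level: bright ring median; radial half-level crossing
        face=np.percentile(P[np.hypot(X,Y)<8],75);pts=[]
        for a in np.arange(0,2*np.pi,np.pi/24):
            r=np.arange(0,11,.1);px=r*np.cos(a);py=r*np.sin(a)*(1 if nm=='T' else .62)
            L=cv2.remap(P,((px+n)*k).astype(np.float32)[None],((py+n)*k).astype(np.float32)[None],1)[0]
            lim=[6,6.8,8,9,10][i]*(.62 if nm=='T' else .8)
            gr=np.gradient(L)*(r<lim);j=gr.argmax()
            pts.append(ray(s,u+px[j],v+py[j],.05)[:2])
        pts=np.array(pts);R=[.01025,.01225,.01425,.01625,.01825][i]
        from scipy.optimize import least_squares
        f=least_squares(lambda c:np.hypot(*(pts-c).T)-R,pts.mean(0),loss='soft_l1',f_scale=.001)
        out.append(f.x);rr=np.hypot(*(pts-f.x).T);print(nm,i,f.x,np.median(rr)-R,np.std(rr))
    out=np.array(out);t=np.arange(-2,3)
    print(nm,'slope',np.polyfit(t,out[:,0],1),np.polyfit(t,out[:,1],1))
```

```text
T 0 [ 0.6301 -0.0686] 0.00022385401565983183 0.00039560426752505487
T 1 [ 0.6383 -0.0198] -0.00014792190687865428 0.0017140837873889218
T 2 [0.6459 0.0291] -0.00042978907452225455 0.0038823801621122676
T 3 [0.654  0.0796] -0.0004688722678999266 0.006377885683386314
T 4 [0.6597 0.1294] 0.0003023615432637787 0.004916076318930434
T slope [0.0075 0.6456] [0.0495 0.0299]
S 0 [ 0.6365 -0.0683] -0.0004719007630614256 0.0005216396292800909
S 1 [ 0.6437 -0.0188] -0.0003860876535253868 0.0005094892055719714
S 2 [0.6514 0.031 ] -0.00032997472836077645 0.0006501790227426853
S 3 [0.6583 0.08  ] -0.00042340090352548446 0.0005328995520114558
S 4 [0.6657 0.1293] -0.0006699224055626528 0.0004511030969988515
S slope [0.0073 0.6511] [0.0494 0.0307]
```

Run:
```python
from foot import *
s=pickle.load(open('s2.pkl','rb'));x,y=.4402,-.0176
for q,n in((S,'s0'),(s,'s2')):
  u,v=proj(q,(x+.017,y,0));print(n,u,v)
  print(q['color'][170:184,260:263].astype(int).mean(1).round().tolist())
print('slim');u,v=proj(S,(.527+.009,-.069,0));print(u,v,S['color'][188:202,240:242].astype(int).mean(1).round().tolist())
```

```text
s0 260.74064917515284 177.8233189309352
[[98.0, 105.0, 108.0], [96.0, 102.0, 107.0], [98.0, 105.0, 108.0], [97.0, 105.0, 110.0], [98.0, 105.0, 111.0], [94.0, 100.0, 104.0], [57.0, 62.0, 64.0], [5.0, 1.0, 3.0], [66.0, 104.0, 134.0], [102.0, 157.0, 199.0], [91.0, 143.0, 181.0], [87.0, 132.0, 166.0], [85.0, 131.0, 165.0], [91.0, 138.0, 175.0]]
s2 260.74064917515284 177.8233189309352
[[96.0, 102.0, 108.0], [98.0, 105.0, 110.0], [98.0, 106.0, 110.0], [99.0, 104.0, 109.0], [96.0, 103.0, 109.0], [103.0, 109.0, 114.0], [84.0, 90.0, 92.0], [11.0, 8.0, 4.0], [33.0, 48.0, 61.0], [81.0, 125.0, 157.0], [97.0, 153.0, 193.0], [88.0, 137.0, 172.0], [91.0, 138.0, 175.0], [90.0, 140.0, 178.0]]
slim
240.38454564219455 195.16151397863013 [[94.0, 100.0, 106.0], [95.0, 101.0, 103.0], [100.0, 106.0, 108.0], [100.0, 104.0, 109.0], [101.0, 107.0, 112.0], [76.0, 82.0, 82.0], [4.0, 0.0, 0.0], [64.0, 96.0, 118.0], [84.0, 132.0, 172.0], [54.0, 99.0, 152.0], [46.0, 87.0, 142.0], [44.0, 90.0, 144.0], [49.0, 91.0, 147.0], [49.0, 92.0, 147.0]]
```

{"api": "nudge_tcp", "payload": {"plan": [{"jaw": 0.02, "z": -0.036}, {"jaw": 0.02, "z": -0.036}, {"jaw": 0.02, "z": -0.036}, {"jaw": 0.02, "z": -0.036}, {"jaw": 0.02, "x": 0.0184, "y": 0.0302}, {"jaw": 0.02, "x": 0.0184, "y": 0.0302}, {"jaw": 0.02, "x": 0.0184, "y": 0.0302}, {"jaw": 0.02, "x": 0.0184, "y": 0.0302}, {"jaw": 0.02, "x": 0.0184, "y": 0.0302}, {"jaw": 0.02, "x": 0.0184, "y": 0.0302}, {"jaw": 0.02, "x": 0.0184, "y": 0.0302}, {"jaw": 0.02, "x": 0.0184, "y": 0.0302}, {"jaw": 0.02, "z": 0.03}, {"jaw": 0.02, "z": 0.03}, {"jaw": 0.02, "z": 0.028}, {"jaw": 0.02}, {"jaw": 0.02}, {"jaw": 0.02}]}}

```text
time: 10.28
tool_pos: [0.6811, 0.1311, 0.1164]
ee_rot: [3.141, -0.0, 1.577]
wrist_force: [0.0, -0.5, -0.2]
width: 0.0335
finger_force: 30.0
```

Run:
```python
from foot import *
s=snap('scene','s3.png');pickle.dump(s,open('s3.pkl','wb'))
o=robot.get_obs();x,y,z=o['tool_pos'];print(x,y,z,o['width'])
u,v=proj(s,(x+.017,y,z-.0595));print(u,v)
k=int(round(u));print(s['color'][int(v)-8:int(v)+9,k-1:k+2].astype(int).mean(1).round().tolist(),int(v)-8)
r=int(v)-5;print(s['color'][r,k-12:k+13,0].tolist(),k-12, proj(s,(x,y,z-.045)))
cv2.imwrite('pics/s3c.png',cv2.resize(s['color'][160:250,260:360],None,fx=6,fy=6,interpolation=cv2.INTER_CUBIC))
```

```text
0.6815000241967334 0.1310820311840075 0.11730829311793868 0.03369924615996424
322.95963755908326 221.6673032342418
[[113.0, 121.0, 125.0], [113.0, 120.0, 126.0], [107.0, 115.0, 120.0], [109.0, 116.0, 122.0], [111.0, 117.0, 122.0], [113.0, 121.0, 126.0], [94.0, 101.0, 104.0], [29.0, 26.0, 27.0], [17.0, 21.0, 22.0], [20.0, 40.0, 60.0], [25.0, 46.0, 75.0], [26.0, 48.0, 76.0], [24.0, 47.0, 76.0], [29.0, 49.0, 77.0], [24.0, 46.0, 76.0], [26.0, 50.0, 82.0], [28.0, 57.0, 89.0]] 213
[55, 57, 46, 24, 5, 94, 138, 132, 125, 121, 119, 113, 109, 105, 100, 100, 91, 98, 94, 58, 16, 17, 6, 47, 92] 311 [322.97837262 212.02682809]
```

View pics/s3c.png

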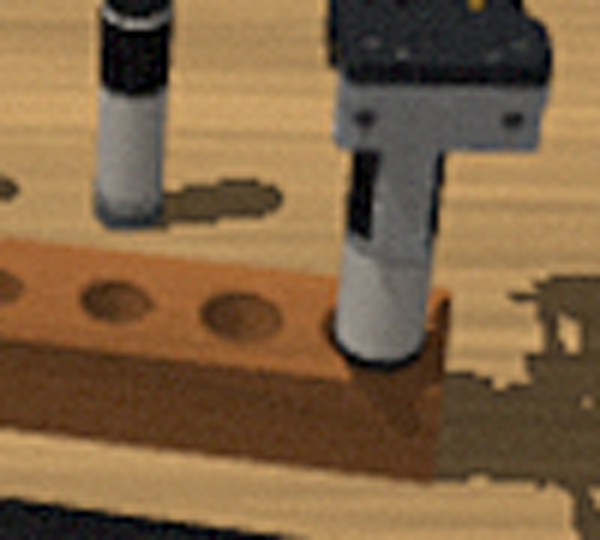

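The foot's lower edge is at row 221.7, against 221.67 predicted, so the scene camera is true here. I'll use its hole positions.

{"api": "nudge_tcp", "payload": {"plan": [{"jaw": 0.02, "x": -0.0018, "y": -0.0163}, {"jaw": 0.02}, {"jaw": 0.02, "z": 0.006}, {"jaw": 0.02, "z": 0.005}, {"jaw": 0.02}, {"jaw": 0.02}]}}

```text
time: 10.83
tool_pos: [0.6661, 0.1293, 0.1068]
ee_rot: [3.138, -0.001, 1.577]
wrist_force: [-0.8, 0.7, 5.2]
width: 0.0334
finger_force: 30.0
```

{"api": "nudge_tcp", "payload": {"plan": [{"jaw": 0.02, "z": 0.003}, {"jaw": 0.02, "z": 0.003}, {"jaw": 0.02}, {"jaw": 0.02}]}}

```text
time: 11.17
tool_pos: [0.6662, 0.1294, 0.1066]
ee_rot: [3.135, -0.001, 1.577]
wrist_force: [-7.2, -0.6, 20.5]
width: 0.0331
finger_force: 30.0
```

{"api": "nudge_tcp", "payload": {"plan": [{"jaw": 0.02, "z": -0.008}, {"jaw": 0.02, "y": -0.0022}, {"jaw": 0.02}, {"jaw": 0.02, "z": 0.004}, {"jaw": 0.02, "z": 0.004}, {"jaw": 0.02}, {"jaw": 0.02}]}}

```text
time: 11.75
tool_pos: [0.6616, 0.1292, 0.0962]
ee_rot: [-3.138, 0.0, 1.577]
wrist_force: [-0.5, 0.1, -0.9]
width: 0.034
finger_force: 30.0
```

{"api": "nudge_tcp", "payload": {"plan": [{"jaw": 0.02, "z": 0.006}, {"jaw": 0.02, "z": 0.006}, {"jaw": 0.02, "z": 0.006}, {"jaw": 0.02, "z": 0.005}, {"jaw": 0.02}, {"jaw": 0.02}, {"jaw": 0.02}]}}

```text
time: 12.33
tool_pos: [0.6616, 0.1292, 0.0743]
ee_rot: [-3.139, -0.0, 1.577]
wrist_force: [-3.6, 2.0, -2.8]
width: 0.0335
finger_force: 30.0
```

{"api": "nudge_tcp", "payload": {"plan": [{"jaw": 0.02, "z": 0.004}, {"jaw": 0.02, "z": 0.004}, {"jaw": 0.02}, {"jaw": 0.02}, {"jaw": 0.02}]}}

```text
time: 12.75
tool_pos: [0.6616, 0.1293, 0.0675]
ee_rot: [-3.14, -0.0, 1.577]
wrist_force: [-5.5, 0.1, -0.3]
width: 0.0334
finger_force: 30.0
```

{"api": "nudge_tcp", "payload": {"plan": [{"jaw": 0.02, "z": 0.004}, {"jaw": 0.02}, {"jaw": 0.02}]}}

```text
time: 13.0
tool_pos: [0.6618, 0.1294, 0.0668]
ee_rot: [-3.141, -0.0, 1.577]
wrist_force: [-8.9, 1.5, 8.3]
width: 0.0334
finger_force: 30.0
```

{"api": "nudge_tcp", "payload": {"plan": [{"jaw": 0.06, "z": -0.004}, {"jaw": 0.06}, {"jaw": 0.06}, {"jaw": 0.06}, {"jaw": 0.06}, {"jaw": 0.06, "z": -0.034}, {"jaw": 0.06, "z": -0.034}, {"jaw": 0.06, "z": -0.034}, {"jaw": 0.06, "z": -0.034}, {"jaw": 0.06, "x": -0.0184, "y": -0.0265}, {"jaw": 0.06, "x": -0.0184, "y": -0.0265}, {"jaw": 0.06, "x": -0.0184, "y": -0.0265}, {"jaw": 0.06, "x": -0.0184, "y": -0.0265}, {"jaw": 0.06, "x": -0.0184, "y": -0.0265}], "lines": "1,2"}}

```text
time: 14.17
tool_pos: [0.5295, 0.0355, 0.2032]
```

{"api": "nudge_tcp", "payload": {"plan": [{"jaw": 0.06, "twist": -0.12}, {"jaw": 0.06, "twist": -0.12}, {"jaw": 0.06, "twist": -0.12}, {"jaw": 0.06, "twist": -0.12}, {"jaw": 0.06, "twist": -0.12}, {"jaw": 0.06, "twist": -0.12}, {"jaw": 0.06, "twist": -0.12}, {"jaw": 0.06, "twist": -0.12}, {"jaw": 0.06, "twist": -0.12}, {"jaw": 0.06, "twist": -0.12}, {"jaw": 0.06, "twist": -0.12}, {"jaw": 0.06, "twist": -0.12}, {"jaw": 0.06, "twist": -0.125}, {"jaw": 0.06}, {"jaw": 0.06}]}}

```text
time: 15.42
tool_pos: [0.5307, 0.0363, 0.2033]
ee_rot: [-3.142, 0.0, 3.139]
wrist_force: [-0.1, -0.0, -0.5]
width: 0.0598
finger_force: 0.0
```

{"api": "nudge_tcp", "payload": {"plan": [{"jaw": 0.06, "x": 0.0015, "z": 0.036}, {"jaw": 0.06, "z": 0.036}, {"jaw": 0.06, "z": 0.036}, {"jaw": 0.06, "z": 0.035}, {"jaw": 0.06}, {"jaw": 0.06}, {"jaw": 0.02}, {"jaw": 0.02}, {"jaw": 0.02}, {"jaw": 0.02}, {"jaw": 0.02}, {"jaw": 0.02}, {"jaw": 0.02}, {"jaw": 0.02}]}}

```text
time: 16.58
tool_pos: [0.53, 0.0364, 0.062]
ee_rot: [3.141, 0.003, -3.141]
wrist_force: [0.6, 1.1, 5.4]
width: 0.0299
finger_force: 30.0
```

{"api": "nudge_tcp", "payload": {"plan": [{"jaw": 0.055}, {"jaw": 0.055}, {"jaw": 0.055}, {"jaw": 0.055}, {"jaw": 0.055}, {"jaw": 0.055, "twist": 0.12}, {"jaw": 0.055, "twist": 0.12}, {"jaw": 0.055, "twist": 0.12}, {"jaw": 0.055, "twist": 0.12}, {"jaw": 0.055, "twist": 0.12}, {"jaw": 0.055, "twist": 0.12}, {"jaw": 0.055, "twist": 0.12}, {"jaw": 0.055, "twist": 0.12}, {"jaw": 0.055, "twist": 0.12}, {"jaw": 0.055, "twist": 0.12}, {"jaw": 0.055, "twist": 0.12}, {"jaw": 0.055, "twist": 0.12}, {"jaw": 0.055, "twist": 0.13}, {"jaw": 0.055}]}}

```text
time: 18.17
tool_pos: [0.5288, 0.0364, 0.0601]
ee_rot: [-3.141, -0.0, 1.575]
wrist_force: [0.1, 0.2, 0.6]
width: 0.0548
finger_force: 0.0
```

{"api": "nudge_tcp", "payload": {"plan": [{"jaw": 0.02}, {"jaw": 0.02}, {"jaw": 0.02}, {"jaw": 0.02}, {"jaw": 0.02}, {"jaw": 0.02}, {"jaw": 0.02}, {"jaw": 0.02}]}}

```text
time: 18.83
tool_pos: [0.529, 0.0364, 0.0605]
ee_rot: [3.142, -0.0, 1.577]
wrist_force: [-0.4, -1.0, 0.1]
width: 0.0296
finger_force: 30.0
```

{"api": "nudge_tcp", "payload": {"plan": [{"jaw": 0.02, "z": -0.03}, {"jaw": 0.02, "z": -0.03}, {"jaw": 0.02, "z": -0.03}, {"jaw": 0.02, "x": 0.0109, "y": 0.0313}, {"jaw": 0.02, "x": 0.0109, "y": 0.0313}, {"jaw": 0.02, "x": 0.0109, "y": 0.0313}, {"jaw": 0.02, "x": 0.0109, "y": 0.0313}, {"jaw": 0.02, "z": 0.015}, {"jaw": 0.02, "z": 0.01}, {"jaw": 0.02, "z": 0.005}, {"jaw": 0.02}, {"jaw": 0.02}, {"jaw": 0.02}]}}

```text
time: 19.92
tool_pos: [0.6537, 0.0805, 0.1218]
ee_rot: [3.14, -0.0, 1.576]
wrist_force: [-0.0, 0.6, -0.7]
width: 0.0294
finger_force: 30.0
```

{"api": "nudge_tcp", "payload": {"plan": [{"jaw": 0.02, "x": -0.0006, "y": 0.0003, "z": 0.006}, {"jaw": 0.02, "z": 0.005}, {"jaw": 0.02, "z": 0.005}, {"jaw": 0.02}, {"jaw": 0.02}, {"jaw": 0.02}]}}

```text
time: 20.42
tool_pos: [0.6542, 0.0801, 0.1043]
ee_rot: [-3.141, -0.0, 1.577]
wrist_force: [-0.9, -0.7, -0.4]
width: 0.0296
finger_force: 30.0
```

{"api": "nudge_tcp", "payload": {"plan": [{"jaw": 0.02, "z": 0.006}, {"jaw": 0.02, "z": 0.006}, {"jaw": 0.02, "z": 0.006}, {"jaw": 0.02, "z": 0.006}, {"jaw": 0.02, "z": 0.006}, {"jaw": 0.02, "z": 0.004}, {"jaw": 0.02}, {"jaw": 0.02}, {"jaw": 0.02}]}}

```text
time: 21.17
tool_pos: [0.6542, 0.0801, 0.0703]
ee_rot: [-3.141, -0.0, 1.577]
wrist_force: [-2.1, 0.4, 0.8]
width: 0.0298
finger_force: 30.0
```

{"api": "nudge_tcp", "payload": {"plan": [{"jaw": 0.02, "z": 0.002}, {"jaw": 0.02}, {"jaw": 0.055}, {"jaw": 0.055}, {"jaw": 0.055}, {"jaw": 0.055}, {"jaw": 0.055}, {"jaw": 0.055, "z": -0.034}, {"jaw": 0.055, "z": -0.034}, {"jaw": 0.055, "z": -0.034}, {"jaw": 0.055, "z": -0.03}, {"jaw": 0.055, "x": -0.0248, "y": -0.0218}, {"jaw": 0.055, "x": -0.0248, "y": -0.0218}, {"jaw": 0.055, "x": -0.0248, "y": -0.0218}, {"jaw": 0.055, "x": -0.0248, "y": -0.0218}, {"jaw": 0.055, "x": -0.0248, "y": -0.0218}, {"jaw": 0.055, "x": -0.0248, "y": -0.0218}], "lines": "1,2"}}

```text
time: 22.58
tool_pos: [0.5232, -0.0704, 0.2003]
```

{"api": "nudge_tcp", "payload": {"plan": [{"jaw": 0.055, "twist": -0.12}, {"jaw": 0.055, "twist": -0.12}, {"jaw": 0.055, "twist": -0.12}, {"jaw": 0.055, "twist": -0.12}, {"jaw": 0.055, "twist": -0.12}, {"jaw": 0.055, "twist": -0.12}, {"jaw": 0.055, "twist": -0.12}, {"jaw": 0.055, "twist": -0.12}, {"jaw": 0.055, "twist": -0.12}, {"jaw": 0.055, "twist": -0.12}, {"jaw": 0.055, "twist": -0.12}, {"jaw": 0.055, "twist": -0.12}, {"jaw": 0.055, "twist": -0.125}, {"jaw": 0.055}, {"jaw": 0.055}]}}

```text
time: 23.83
tool_pos: [0.5244, -0.0695, 0.2004]
ee_rot: [3.141, 0.0, 3.139]
wrist_force: [-0.9, -0.2, 0.4]
width: 0.055
finger_force: 0.0
```

Run:
```python
from m import *
s=snap('scene','s4.png')
cv2.imwrite('pics/s4c.png',cv2.resize(s['color'][130:240,210:350],None,fx=5,fy=5,interpolation=cv2.INTER_CUBIC))
```

```text
(no output)
```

View pics/s4c.png

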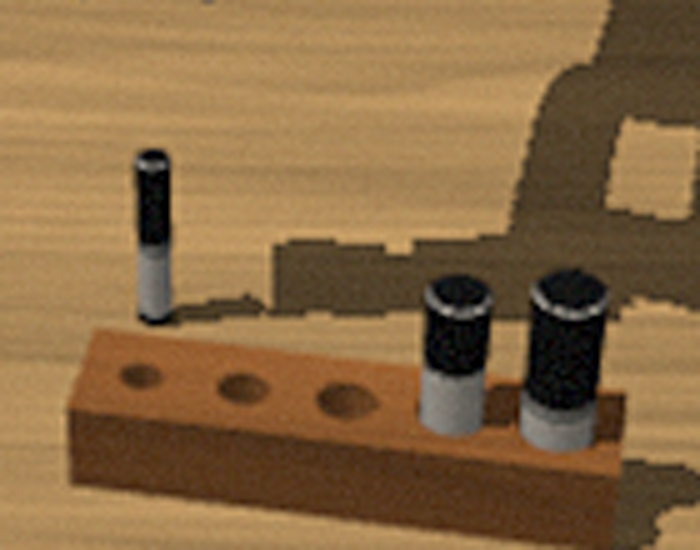

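Both large sticks stand in holes 3 and 4 (crop (455,355) and (565,360)). The slim one still stands at (153,235). I'll grasp it the same way.

{"api": "nudge_tcp", "payload": {"plan": [{"jaw": 0.055, "x": 0.0007, "y": 0.0007, "z": 0.036}, {"jaw": 0.055, "z": 0.036}, {"jaw": 0.055, "z": 0.036}, {"jaw": 0.055, "z": 0.036}, {"jaw": 0.055}, {"jaw": 0.055}, {"jaw": 0.01}, {"jaw": 0.01}, {"jaw": 0.01}, {"jaw": 0.01}, {"jaw": 0.01}, {"jaw": 0.01}, {"jaw": 0.01}, {"jaw": 0.01}, {"jaw": 0.01}]}}

```text
time: 25.13
tool_pos: [0.5242, -0.0688, 0.0573]
ee_rot: [-3.141, 0.001, -3.141]
wrist_force: [-0.1, 0.5, 4.0]
width: 0.0176
finger_force: 30.0
```

{"api": "nudge_tcp", "payload": {"plan": [{"jaw": 0.045}, {"jaw": 0.045}, {"jaw": 0.045}, {"jaw": 0.045}, {"jaw": 0.045}, {"jaw": 0.045, "twist": 0.12}, {"jaw": 0.045, "twist": 0.12}, {"jaw": 0.045, "twist": 0.12}, {"jaw": 0.045, "twist": 0.12}, {"jaw": 0.045, "twist": 0.12}, {"jaw": 0.045, "twist": 0.12}, {"jaw": 0.045, "twist": 0.12}, {"jaw": 0.045, "twist": 0.12}, {"jaw": 0.045, "twist": 0.12}, {"jaw": 0.045, "twist": 0.12}, {"jaw": 0.045, "twist": 0.12}, {"jaw": 0.045, "twist": 0.12}, {"jaw": 0.045, "twist": 0.13}, {"jaw": 0.045}]}}

```text
time: 26.72
tool_pos: [0.5235, -0.0687, 0.0562]
ee_rot: [-3.141, -0.0, 1.575]
wrist_force: [0.8, -1.2, 0.3]
width: 0.0451
finger_force: 0.0
```

{"api": "nudge_tcp", "payload": {"plan": [{"jaw": 0.01}, {"jaw": 0.01}, {"jaw": 0.01}, {"jaw": 0.01}, {"jaw": 0.01}, {"jaw": 0.01}, {"jaw": 0.01}, {"jaw": 0.01}]}}

```text
time: 27.38
tool_pos: [0.5236, -0.0687, 0.0564]
ee_rot: [-3.142, -0.0, 1.577]
wrist_force: [0.2, 0.0, -0.5]
width: 0.0176
finger_force: 30.0
```

{"api": "nudge_tcp", "payload": {"plan": [{"jaw": 0.01, "z": -0.03}, {"jaw": 0.01, "z": -0.03}, {"jaw": 0.01, "z": -0.03}, {"jaw": 0.01, "y": 0.0361}, {"jaw": 0.01, "y": 0.0361}, {"jaw": 0.01, "y": 0.0362}, {"jaw": 0.01, "z": 0.015}, {"jaw": 0.01, "z": 0.01}, {"jaw": 0.01, "z": 0.005}, {"jaw": 0.01}, {"jaw": 0.01}, {"jaw": 0.01}]}}

```text
time: 28.38
tool_pos: [0.6318, -0.0682, 0.1178]
ee_rot: [3.14, 0.0, 1.577]
wrist_force: [1.0, 0.4, 0.2]
width: 0.0175
finger_force: 30.0
```

{"api": "nudge_tcp", "payload": {"plan": [{"jaw": 0.01, "z": 0.006}, {"jaw": 0.01, "z": 0.006}, {"jaw": 0.01, "z": 0.006}, {"jaw": 0.01}, {"jaw": 0.01}, {"jaw": 0.01}]}}

```text
time: 28.88
tool_pos: [0.632, -0.0681, 0.0983]
ee_rot: [-3.141, -0.0, 1.577]
wrist_force: [-0.2, 0.1, -0.6]
width: 0.0173
finger_force: 30.0
```

{"api": "nudge_tcp", "payload": {"plan": [{"jaw": 0.01, "z": 0.006}, {"jaw": 0.01, "z": 0.006}, {"jaw": 0.01, "z": 0.006}, {"jaw": 0.01, "z": 0.006}, {"jaw": 0.01, "z": 0.006}, {"jaw": 0.01, "z": 0.003}, {"jaw": 0.01}, {"jaw": 0.01}, {"jaw": 0.01}]}}

```text
time: 29.63
tool_pos: [0.632, -0.0681, 0.0663]
ee_rot: [3.141, 0.0, 1.577]
wrist_force: [-2.0, 0.6, 5.6]
width: 0.0173
finger_force: 30.0
```

{"api": "nudge_tcp", "payload": {"plan": [{"jaw": 0.094}, {"jaw": 0.094}, {"jaw": 0.094}, {"jaw": 0.094, "z": -0.035}, {"jaw": 0.094, "z": -0.035}, {"jaw": 0.094, "z": -0.035}, {"jaw": 0.094, "z": -0.03}, {"jaw": 0.094}]}}

```text
time: 30.3
tool_pos: [0.6356, -0.0688, 0.2092]
ee_rot: [3.127, 0.003, 1.577]
wrist_force: [0.2, -0.0, 0.9]
width: 0.0675
finger_force: 0.0
```

Run:
```python
from m import *
for n in('top','scene'):
    s=snap(n,n+'5.png');pickle.dump(s,open(n+'5.pkl','wb'))
a=cv2.imread('pics/top5.png');b=cv2.imread('pics/scene5.png')
cv2.imwrite('pics/c5.png',np.vstack([cv2.resize(a[170:260,250:400],(750,300),interpolation=cv2.INTER_CUBIC)*0+cv2.resize(a[175:255,225:425],(750,300),interpolation=cv2.INTER_CUBIC),cv2.resize(b[145:225,60:260],(750,300),interpolation=cv2.INTER_CUBIC)]))
```

```text
(no output)
```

View pics/c5.png

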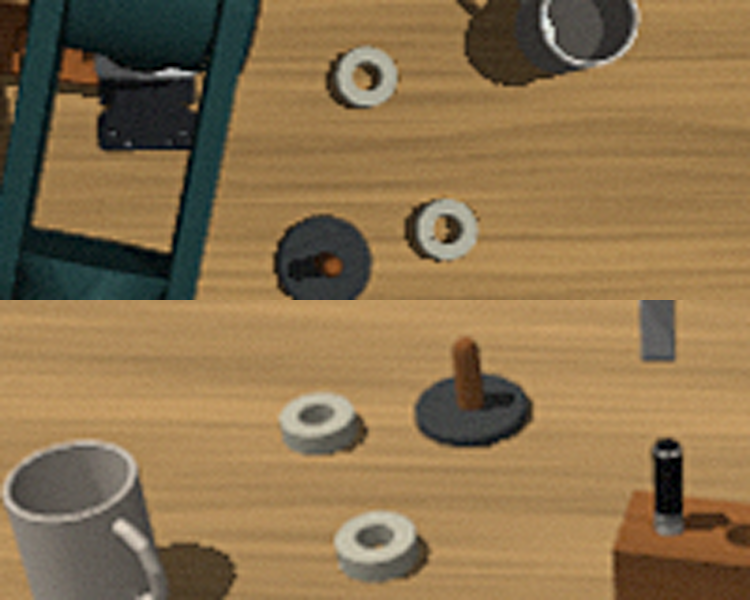

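Slim is in hole 0. The nearer roll was knocked and is now near top-crop (446,229), with the other at (367,76) and the post top at (330,266). I'll fit these precisely.

Create fit.py:
```python
from h import *
from scipy.optimize import least_squares
def fit(s,u,v,z,R,sat=True,n=48):
    # outer edge of a bright, grey disc of radius R at height z, started from pixel u,v
    hs=s['color'].astype(np.float32); g=hs[...,0] if sat else -hs.mean(2)
    c=ray(s,u,v,z)[:2]
    for it in range(4):
        pts=[]
        for a in np.linspace(0,2*np.pi,n,endpoint=False):
            r=np.arange(R*.75,R*1.3,.0002);P=np.array([proj(s,(c[0]+q*np.cos(a),c[1]+q*np.sin(a),z)) for q in r],np.float32)
            L=cv2.remap(g,P[None,:,0],P[None,:,1],cv2.INTER_CUBIC)[0];L=cv2.GaussianBlur(L[None],(0,0),4)[0]
            j=np.gradient(L).argmin();pts.append(c+r[j]*np.array([np.cos(a),np.sin(a)]))
        pts=np.array(pts);c=least_squares(lambda k:np.hypot(*(pts-k).T)-R,c,loss='soft_l1',f_scale=.0007).x
    return c,np.median(abs(np.hypot(*(pts-c).T)-R))
```

Run:
```python
from fit import *
import pickle
T,S=[pickle.load(open(n+'5.pkl','rb')) for n in('top','scene')]
for n,a,b in(('far',(322.9,195.3),(160.3,208.2)),('near',(343.9,236.1),(145,174.6))):
    print(n,'T',fit(T,*a,.019,.027),'S',fit(S,*b,.019,.027))
print('base T',fit(T,311,243.8,.01,.042,False),'S',fit(S,186,174,.01,.042,False))
print('post top',ray(T,313,246,.065)[:2],ray(S,184,156.7,.065)[:2])
```

```text
far T (array([ 0.61158554, -0.26585983]), np.float64(0.0005482009847257996)) S (array([ 0.61771394, -0.26570627]), np.float64(0.00041765043314578865))
near T (array([ 0.47583054, -0.33420621]), np.float64(0.0006498474351665073)) S (array([ 0.48282582, -0.3338985 ]), np.float64(0.0007035610951983597))
base T (array([ 0.44682787, -0.22529555]), np.float64(0.0010750647224548708)) S (array([ 0.46203701, -0.22376366]), np.float64(0.0023051229538923503))
post top [ 0.44565781 -0.22631672] [ 0.45777622 -0.22441505]
```

{"api": "nudge_tcp", "payload": {"plan": [{"jaw": 0.094, "x": -0.0333, "y": -0.0193}, {"jaw": 0.094, "x": -0.0333, "y": -0.0193}, {"jaw": 0.094, "x": -0.0333, "y": -0.0193}, {"jaw": 0.094, "x": -0.0333, "y": -0.0193}, {"jaw": 0.094, "x": -0.0333, "y": -0.0193}, {"jaw": 0.094, "x": -0.0333, "y": -0.0193}, {"jaw": 0.094, "x": -0.0333, "y": -0.0193}, {"jaw": 0.094, "x": -0.0333, "y": -0.0193}, {"jaw": 0.094, "z": 0.036}, {"jaw": 0.094, "z": 0.036}, {"jaw": 0.094, "z": 0.036}, {"jaw": 0.094, "z": 0.036}, {"jaw": 0.094, "z": 0.015}, {"jaw": 0.094}, {"jaw": 0.094}, {"jaw": 0.094}]}}

```text
time: 31.73
tool_pos: [0.4796, -0.3357, 0.0419]
ee_rot: [3.141, 0.0, 1.577]
wrist_force: [1.2, -0.5, 0.4]
width: 0.0941
finger_force: 0.0
```

{"api": "nudge_tcp", "payload": {"plan": [{"jaw": 0.094, "x": 0.0017, "y": -0.002, "z": 0.02}, {"jaw": 0.094, "z": 0.012}, {"jaw": 0.094, "z": 0.006}, {"jaw": 0.094}, {"jaw": 0.094}, {"jaw": 0.03}, {"jaw": 0.03}, {"jaw": 0.03}, {"jaw": 0.03}, {"jaw": 0.03}, {"jaw": 0.03}, {"jaw": 0.03}, {"jaw": 0.03}, {"jaw": 0.03}, {"jaw": 0.03}]}}

```text
time: 32.98
tool_pos: [0.4772, -0.3338, 0.0036]
ee_rot: [-3.142, 0.0, 1.577]
wrist_force: [-0.6, -0.0, 0.7]
width: 0.0535
finger_force: 30.0
```

{"api": "nudge_tcp", "payload": {"plan": [{"jaw": 0.03, "z": -0.03}, {"jaw": 0.03, "z": -0.03}, {"jaw": 0.03, "z": -0.033}, {"jaw": 0.03, "x": 0.0363, "y": -0.0099}, {"jaw": 0.03, "x": 0.0363, "y": -0.0099}, {"jaw": 0.03, "x": 0.0362, "y": -0.0099}, {"jaw": 0.03}, {"jaw": 0.03}, {"jaw": 0.03, "z": 0.01}, {"jaw": 0.03, "z": 0.01}, {"jaw": 0.03}, {"jaw": 0.03}, {"jaw": 0.03}]}}

```text
time: 34.07
tool_pos: [0.4468, -0.2257, 0.0758]
ee_rot: [-3.141, -0.001, 1.576]
wrist_force: [0.5, 0.0, 0.7]
width: 0.0531
finger_force: 30.0
```

Run:
```python
from m import *
s=snap('scene','s6.png')
cv2.imwrite('pics/s6c.png',cv2.resize(s['color'][125:205,140:240],None,fx=6,fy=6,interpolation=cv2.INTER_CUBIC))
```

```text
(no output)
```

View pics/s6c.png

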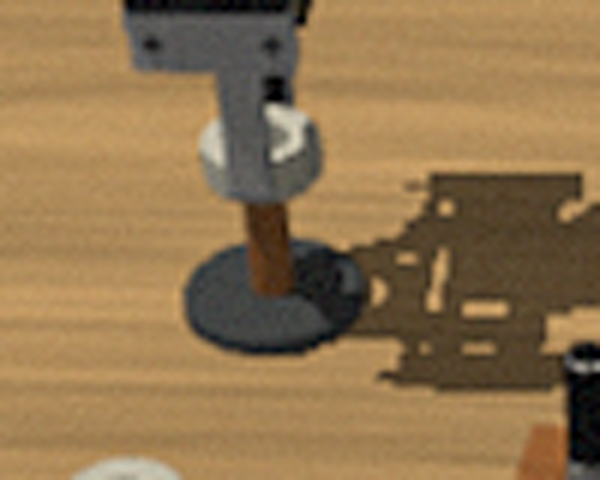

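The roll (crop 262,150) is lined up over the post (axis 272,293 → 266,205). Lowering it.

{"api": "nudge_tcp", "payload": {"plan": [{"jaw": 0.03, "x": 0.0005, "y": 0.0005, "z": 0.008}, {"jaw": 0.03, "z": 0.008}, {"jaw": 0.03, "z": 0.008}, {"jaw": 0.03}, {"jaw": 0.03}]}}

```text
time: 34.53
tool_pos: [0.4467, -0.2241, 0.0513]
ee_rot: [-3.14, -0.001, 1.577]
wrist_force: [0.1, -0.5, -0.5]
width: 0.053
finger_force: 30.0
```

{"api": "nudge_tcp", "payload": {"plan": [{"jaw": 0.03, "z": 0.01}, {"jaw": 0.03, "z": 0.01}, {"jaw": 0.03, "z": 0.01}, {"jaw": 0.03, "z": 0.005}, {"jaw": 0.03}, {"jaw": 0.03}, {"jaw": 0.03}]}}

```text
time: 35.12
tool_pos: [0.4476, -0.2247, 0.0177]
ee_rot: [3.141, 0.0, 1.577]
wrist_force: [-0.5, 0.8, -0.2]
width: 0.0536
finger_force: 30.0
```

{"api": "nudge_tcp", "payload": {"plan": [{"jaw": 0.03, "z": 0.003}, {"jaw": 0.03}, {"jaw": 0.094}, {"jaw": 0.094}, {"jaw": 0.094}, {"jaw": 0.094}, {"jaw": 0.094}, {"jaw": 0.094}, {"jaw": 0.094, "z": -0.035}, {"jaw": 0.094, "z": -0.035}, {"jaw": 0.094, "z": -0.035}, {"jaw": 0.094, "x": -0.0082, "y": 0.033}, {"jaw": 0.094, "x": -0.0082, "y": 0.033}, {"jaw": 0.094, "x": -0.0082, "y": 0.033}, {"jaw": 0.094, "x": -0.0082, "y": 0.033}, {"jaw": 0.094, "x": -0.0082, "y": 0.033}, {"jaw": 0.094}, {"jaw": 0.094}]}}

```text
time: 36.62
tool_pos: [0.6132, -0.2645, 0.1171]
ee_rot: [-3.139, -0.002, 1.578]
wrist_force: [0.1, 0.5, -0.1]
width: 0.0939
finger_force: 0.0
```

Run:
```python
from fit import *
s=snap('scene','s7.png');print(fit(s,160.3,208.2,.019,.027), fit(s,185,170,.029,.027))
```

```text
(array([ 0.6176618 , -0.26568118]), np.float64(0.000325168957665432)) (array([ 0.47501347, -0.22069942]), np.float64(0.0009534825999492399))
```

{"api": "nudge_tcp", "payload": {"plan": [{"jaw": 0.094, "x": -0.001, "z": 0.035}, {"jaw": 0.094, "z": 0.035}, {"jaw": 0.094, "z": 0.025}, {"jaw": 0.094, "z": 0.013}, {"jaw": 0.094, "z": 0.005}, {"jaw": 0.094}, {"jaw": 0.094}, {"jaw": 0.03}, {"jaw": 0.03}, {"jaw": 0.03}, {"jaw": 0.03}, {"jaw": 0.03}, {"jaw": 0.03}, {"jaw": 0.03}, {"jaw": 0.03}, {"jaw": 0.03}, {"jaw": 0.03}]}}

```text
time: 38.08
tool_pos: [0.6127, -0.2656, 0.0066]
ee_rot: [3.141, -0.0, 1.577]
wrist_force: [0.5, 0.5, 1.1]
width: 0.0536
finger_force: 30.0
```

{"api": "nudge_tcp", "payload": {"plan": [{"jaw": 0.03, "z": -0.03}, {"jaw": 0.03, "z": -0.03}, {"jaw": 0.03, "z": -0.033}, {"jaw": 0.03, "x": 0.0082, "y": -0.0331}, {"jaw": 0.03, "x": 0.0082, "y": -0.0331}, {"jaw": 0.03, "x": 0.0082, "y": -0.0331}, {"jaw": 0.03, "x": 0.0082, "y": -0.0331}, {"jaw": 0.03, "x": 0.0082, "y": -0.0331}, {"jaw": 0.03}, {"jaw": 0.03, "z": 0.01}, {"jaw": 0.03, "z": 0.008}, {"jaw": 0.03}, {"jaw": 0.03}, {"jaw": 0.03}]}}

```text
time: 39.25
tool_pos: [0.4478, -0.2259, 0.0811]
ee_rot: [-3.141, -0.0, 1.577]
wrist_force: [0.5, 0.2, -0.0]
width: 0.0533
finger_force: 30.0
```

{"api": "nudge_tcp", "payload": {"plan": [{"jaw": 0.03, "x": 0.0012, "y": -0.0005, "z": 0.008}, {"jaw": 0.03, "z": 0.008}, {"jaw": 0.03, "z": 0.008}, {"jaw": 0.03, "z": 0.004}, {"jaw": 0.03}, {"jaw": 0.03}]}}

```text
time: 39.75
tool_pos: [0.4461, -0.2242, 0.0529]
ee_rot: [-3.141, -0.001, 1.577]
wrist_force: [-0.8, 0.1, -0.2]
width: 0.0536
finger_force: 30.0
```

{"api": "nudge_tcp", "payload": {"plan": [{"jaw": 0.03, "z": 0.008}, {"jaw": 0.03, "z": 0.006}, {"jaw": 0.03, "z": 0.003}, {"jaw": 0.03}, {"jaw": 0.03}]}}

```text
time: 40.17
tool_pos: [0.4462, -0.2243, 0.0361]
ee_rot: [-3.141, -0.0, 1.577]
wrist_force: [0.4, 0.0, -0.8]
width: 0.0538
finger_force: 30.0
```

{"api": "nudge_tcp", "payload": {"plan": [{"jaw": 0.094}, {"jaw": 0.094}, {"jaw": 0.094}, {"jaw": 0.094}, {"jaw": 0.094}, {"jaw": 0.094}, {"jaw": 0.094, "z": -0.035}, {"jaw": 0.094, "z": -0.035}, {"jaw": 0.094, "z": -0.035}, {"jaw": 0.094, "z": -0.035}, {"jaw": 0.094, "y": -0.03}, {"jaw": 0.094, "y": -0.03}, {"jaw": 0.094, "y": -0.03}, {"jaw": 0.094}, {"jaw": 0.094}]}}

```text
time: 41.42
tool_pos: [0.3558, -0.2251, 0.1768]
ee_rot: [3.14, 0.001, 1.575]
wrist_force: [-0.3, -0.3, -0.1]
width: 0.0943
finger_force: 0.0
```

Run:
```python
from h import *
s=snap('scene','s8.png')
cv2.imwrite('pics/s8c.png',cv2.resize(s['color'][125:260,100:450],None,fx=2.28,fy=2.28,interpolation=cv2.INTER_CUBIC))
```

```text
(no output)
```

View pics/s8c.png

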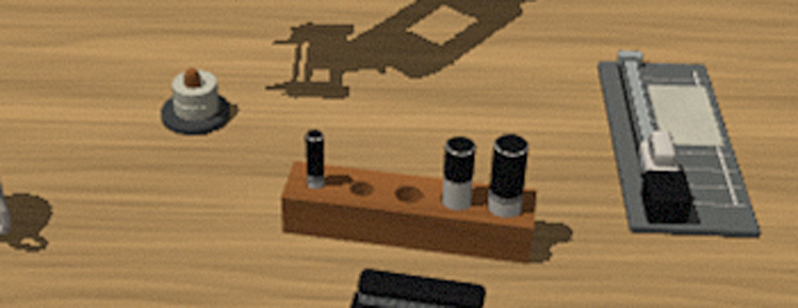

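Both rolls lie flat on the post (crop 193,97). The sticks stand in holes 0, 3 and 4, at (316,160), (460,172) and (508,175), and the cutter is against its housing at (662,160). Handing in.

```bash
python3 -c "
from bench import robot
print(robot.close_job())"
```

```text
the job is handed in; nothing more can be done
None
```

The job is handed in with the cutter parked, the three sticks present (18, 30 and 34 mm) standing in holes 0, 3 and 4, and both rolls flat on the post; the hand-in returned no verdict, so this rests on the last picture and the contact forces.

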